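# Hold a spring clamp open around the glued panel's edge

## Task

The freshly glued thin panel standing in the grooved block needs a clamp: take the spring clamp by its handles, squeeze it wide open, lift it off the bench and bring its gaping jaws around the panel's free upright edge, about half way up, with the edge well inside the mouth and a jaw on each side. The clamp must not push or touch the panel, and the other things stay where they are. Finish there, still holding the clamp squeezed wide open in the air around the edge; do not let it shut.

Things in the scene. Friction and masses are not known exactly. Their poses are not given: they have to be found in the camera images.
- clamp: steel spring clamp like a clothes peg, black rubber grips and jaw pads, lying flat: 105 mm long, 20 mm thick, 0.07 kg. Squeezing the handles spreads the jaws. Origin on the pivot axis at the underside, z up; the frame is the +y lever's. Shut, x is the centre line towards the jaws. Jaws start within 0.5 rad of world +x; it may have swapped places with the locking pliers
- clamp_lever (a joint): angle q between the levers, rad: 0 shut, 0.50 fully squeezed (a stop), jaw tips then 25 mm apart. Sprung shut: squeezing 40 mm behind the pivot takes 5 N to start and 10 N fully open; a firmer grip (40 N) on the stop does no harm. Opened by q, the clamp body's x axis is turned +q/2 about z from the centre line
- clamp_pivot (a point): the clamp's pivot, at mid thickness (10 mm above the underside). The centre line runs from here to midway between jaw_a and jaw_b. Handles reach from 15 to 53 mm behind the pivot (58 when squeezed); grip them about 40 mm behind. Shut, their outer faces splay 0.25 rad each from the centre line, 50 mm apart at 40 mm behind, 57 mm at the ends; fully squeezed they are parallel, 29 mm apart
- jaw_a (a point): inner corner of the jaw tip of the clamp's +y lever, 50 mm ahead of the pivot, at mid thickness. Shut, it meets jaw_b. Behind each tip is a 12 mm long pad, then a wider throat; the mouth ends about 6 mm ahead of the pivot
- jaw_b (a point): inner corner of the jaw tip of the -y lever (the one that turns on the body), 50 mm ahead of the pivot, at mid thickness
- panel: panel of two 3 mm sheets (6 mm in all, 130 mm long, from 12 to 92 mm above the bench) upright in a grooved wooden block 85 x 60 x 41 mm; one loose piece, 0.8 kg. Origin on the bench under the free edge; x along the panel from the free edge into the block (begins at x = 50 mm), within 0.5 rad of world +x; faces at y = -3 and +3 mm; z up
- panel_edge (a point): middle of the panel's free upright edge, the one towards the robot, 52 mm above the bench
- locking_pliers: steel locking pliers, 39 x 152 x 12 mm, lying flat; bystander
- glue_bottle: white glue bottle with orange nozzle, 39 mm wide, 114 mm tall, standing at the left; bystander
- flux_brush: thin flat brush, 169 mm long, lying at the front left; bystander
- pen_1: green pencil, 7 x 112 mm, lying between the clamp's two possible places; bystander
- blank_1: wood blank 40 x 70 x 28 mm at the right; bystander
- blank_3: small wood blank 22 x 40 x 12 mm near the front; bystander

How it is judged:
By the outcome, as a careful person would: the job done as asked, in the order asked, and still so for the second after the job is handed in, while the arm keeps its last pose, push and grip.
It also fails if it takes over 32 s, if anything falls off the work surface, if the arm or the gripper's body presses on something with over 40 N, if the wrist force passes 120 N, or if a joint passes its speed limit or range.

## Robot

A 6-joint arm with a two-finger parallel gripper is mounted at the origin on a cart in front of the work surface, level with it; the furniture and walls round the work are solid. World frame = base frame: x ahead of the robot, y to its left, z up, the work surface at z = 0. Lengths are in m, angles in rad, forces in N, time in s.
With the tool pointing down it reaches from about 0.325 to 0.925 m from the base axis. Payload 3.1 kg.
Tool frame: the origin (TCP) lies at the very end of the fingers, on their centre line; the grasp point (between the pads) lies 19 mm behind it; z points along the fingers, y is the line along which they close (so a half turn about z gives the same grasp; the last joint's range is limited). The gripper opens to 85 mm and grips with 20 to 120 N. Pads are 22 mm wide; open, the fingers measure 114 mm over their backs; the gripper's body (76 mm by 85 mm) begins 54 mm behind the grasp point. The pads swing forward as they close: fully open they stand 13 mm farther back than shut.
Start: joints at [1.102, 0.217, 1.613, -0, 1.311, -0.112], TCP at [0.218, 0.586, 0.205] pointing down, gripper open.
Joint ranges: [-2.75, 2.75], [-0.78, 2.1], [0.31, 2.55], [-1.13, 4.27], [0.13, 2.63], [-2.58, 2.58]. Speed limits (rad/s): [2.79, 2.79, 3.14, 3.14, 3.14, 3.14].

## Interface

Orientations are given as a rotation vector (axis times angle).
In Python, from bench import manip gives the robot as it stands. The module is installed in compiled form; this text tells all that it offers.
- The arm moves only by the tool drive_tool, never from a script. Its argument "commands" is a list of rows, each an object with "dp": the shift along the tool's x, y, z in cm, a list of three; "dr": the turn, a rotation vector about the tool's x, y, z in degrees, a list of three; "hand": the closure, from 0 (fully open) to 1 (shut). A call has 1 to 12 rows; each row shifts and turns the commanded pose from where the row before left it, along the tool's axes as they then stand; what a row does not reach is not made up. A row lasts 1/12 s, in which the tool goes at most 41.7 mm and 7.16 degrees, less where a joint would pass 70% of its speed; a pose out of reach is approached as far as the arm can. A call is refused whole if a number of a shift passes 4.17 or a number of a turn 7.16, either way. A call with a gripper value outside its range is refused whole. The fingers move at their own pace and stop on an object; "grip_force" is the grip in N (left out, the last holds). Time passes only in rows, so rows that do not move let the fingers close. It gives the time, the measured TCP pose, the force, the opening and the grip force at its end, in the units of the state.
- manip.observe(): the state, without advancing time (a new reading comes with each control period).
- manip.snapshot(name): name is "scene" or "top" or "wrist"; returns a dict with "img" (400x640x3 uint8, blue, green, red), "camera_matrix" (3x3 intrinsics, pixels), "dist" ([k1, k2, p1, p2, k3] as OpenCV has them; the pictures are not rectified), "rvec" (rotation vector, rad) and "tvec" (3), from world to camera coordinates, as OpenCV has them. Camera axes: x right, y down, z forward; pixel columns grow to the right and rows downward; lengths in m; the calibration is good to about 2 mm. A picture is of the moment at which its call begins. There is no depth.
- manip.job_done(): hands the job in; it is judged then, once.
Trained networks look in a picture, given as the dict that the camera call returned (one of the last four; its "shot" number tells which), for a name from the list of things; names that differ only in an ending like _2 or _b are one class to them, and where a whole thing is asked for, a point or a joint stands for the part that bears it (a point fixed in the world has none). Each returns a list of dicts, best first, with "conf" (0 to 1); they miss things now and then, are a little off and sometimes report something else, mostly with a low value. They report only what shows in the picture. A call takes as long as a camera call.
- manip.spot_in(target, picture): "rect" ([left, top, right, bottom] in pixels, round what is visible of it).
- manip.silhouettes(target, picture): "region" (400x640 bool, what is visible of it) and "rect" ([left, top, right, bottom] in pixels, round what is visible of it).
- manip.tip_of(target, picture): "at" ([row, column] in pixels: a listed point, or the origin of a listed thing).
The state is a dict: "time_s": time; "qpos": joint angles; "qvel": joint speeds; "effort": joint torques, N m; "tcp_pos": TCP position; "ee_rot": TCP orientation; "wrist_force": force on the tool from outside, world axes, zero at the start; "ft_torque": the same for the moment, N m; "gripper_width": opening from 0.0 (shut) to 1.0 (fully open); "gripper_force": force on a finger pad.
Only numpy, scipy, OpenCV 4.12 (cv2) and the standard library are available. Lean on these libraries where they do the work, as an engineer would, in place of code of your own. Each camera call takes 0.05 s, during which the arm holds its last target. There are 200 camera calls.

## Working session

There is one attempt and no reset: what is moved stays moved. The work goes in short steps, Python scripts to look and compute and a tool call to move; the robot and the scene stay as the last step left them, time stands still between calls to the robot, and variables do not carry over. Pictures are saved under pics/ and viewed, at most 11 in all, crops included, and the job is handed in when it is done.

Besides the shell and the picture viewer there is one more tool, called by a JSON object that holds its "name" and its "arguments". drive_tool: Moves the arm, as the interface text tells. Its arguments: {"type":"object","properties":{"commands":{"type":"array"},"grip_force":{"type":"number"}},"required":["commands"]}

```bash
mkdir -p pics; cat > h.py <<'E'
import numpy as np, cv2
from bench import manip
def ray(s,rc):
    K=np.array(s["camera_matrix"]);d=np.array(s["dist"])
    p=cv2.undistortPoints(np.array([[[rc[1],rc[0]]]],float),K,d)[0,0]
    R=cv2.Rodrigues(np.array(s["rvec"],float))[0];t=np.array(s["tvec"],float).ravel()
    return -R.T@t, R.T@np.array([p[0],p[1],1.])
def atz(s,rc,z):
    o,v=ray(s,rc);return o+v*(z-o[2])/v[2]
def tri(l):
    A=0;b=0
    for s,rc in l:
        o,v=ray(s,rc);v=v/np.linalg.norm(v);P=np.eye(3)-np.outer(v,v);A=A+P;b=b+P@o
    return np.linalg.solve(A,b)
def proj(s,p):
    return cv2.projectPoints(np.array([p],float),np.array(s["rvec"],float),np.array(s["tvec"],float),np.array(s["camera_matrix"]),np.array(s["dist"]))[0][0,0]
Z={"clamp_pivot":.01,"jaw_a":.01,"jaw_b":.01,"panel_edge":.052,"panel":0,"clamp":0}
E
cat > a.py <<'E'
from h import *
np.set_printoptions(precision=4,suppress=True)
S={n:manip.snapshot(n) for n in("top","scene")}
for n,s in S.items():
    cv2.imwrite(f"pics/{n}0.png",s["img"])
    for k in Z:
        for d in manip.tip_of(k,s)[:2]: print(n,k,round(d["conf"],2),np.round(d["at"]),atz(s,d["at"],Z[k]))
print(manip.observe())
E
python3 a.py
```

```text
top clamp_pivot 0.44 [202. 332.] [ 0.4882 -0.0236  0.01  ]
top jaw_a 0.61 [188. 329.] [ 0.5357 -0.0165  0.01  ]
top jaw_a 0.51 [186. 329.] [ 0.5418 -0.0179  0.01  ]
top jaw_b 0.61 [188. 329.] [ 0.5357 -0.0165  0.01  ]
top jaw_b 0.51 [186. 329.] [ 0.5418 -0.0179  0.01  ]
top panel_edge 0.92 [196. 262.] [0.5101 0.1913 0.052 ]
top panel 0.62 [211. 361.] [ 0.4544 -0.1123  0.    ]
top clamp 0.55 [202. 332.] [ 0.4897 -0.0237  0.    ]
scene clamp_pivot 0.65 [229. 338.] [ 0.478  -0.0219  0.01  ]
scene jaw_a 0.65 [220. 351.] [ 0.5386 -0.0324  0.01  ]
scene jaw_a 0.4 [224. 352.] [ 0.522  -0.0426  0.01  ]
scene jaw_b 0.65 [220. 351.] [ 0.5386 -0.0324  0.01  ]
scene jaw_b 0.4 [224. 352.] [ 0.522  -0.0426  0.01  ]
scene panel_edge 0.79 [187. 288.] [0.5349 0.1862 0.052 ]
scene panel 0.95 [206. 289.] [0.5085 0.1692 0.    ]
scene clamp 0.53 [233. 340.] [ 0.4782 -0.0318  0.    ]
{'time_s': 0.7, 'qpos': array([ 1.1018,  0.2168,  1.6134,  0.    ,  1.3113, -0.1122]), 'qvel': array([ 0.0004, -0.0004,  0.0022, -0.0009,  0.0023, -0.0012]), 'effort': array([  0.0006, -39.6744, -30.4165,  -0.0001,   0.0007,  -0.    ]), 'tcp_pos': array([0.2183, 0.5857, 0.2054]), 'ee_rot': array([0.5575, 3.0917, 0.0001]), 'wrist_force': array([-0.309 ,  0.1571,  0.3943]), 'ft_torque': array([ 0.0221, -0.0337,  0.0146]), 'gripper_force': 0.0, 'gripper_width': 0.9989227367208598}
```

```bash
cd pics; python3 -c "
import cv2
a=cv2.imread('top0.png');b=cv2.imread('scene0.png')
cv2.imwrite('t.png',cv2.resize(a[120:270,200:420],None,fx=3.6,fy=3.6));cv2.imwrite('s.png',cv2.resize(b[140:290,200:420],None,fx=3.6,fy=3.6))"
```

```text
(no output)
```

View pics/t.png

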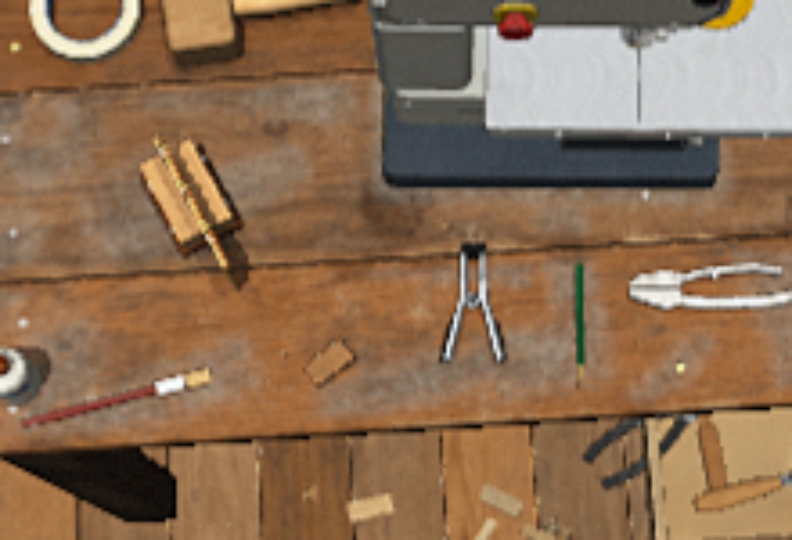

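View pics/s.png

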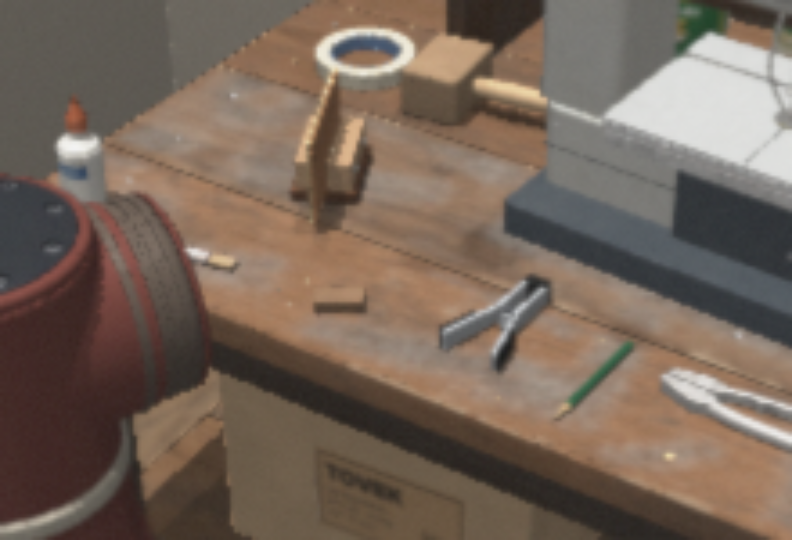

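Top view (crop scale 3.6, offset 200,120): clamp with its pivot at about (331,203) and jaws towards +x. The panel's free edge is at about (263,193), leaning towards +x+y. The pliers are at the right. Next I move over the clamp.

{"name": "drive_tool", "arguments": {"commands": [{"dp":[-2.62,-3.06,0],"dr":[0,0,0],"hand":0},{"dp":[-2.62,-3.06,0],"dr":[0,0,0],"hand":0},{"dp":[-2.62,-3.06,0],"dr":[0,0,0],"hand":0},{"dp":[-2.62,-3.06,0],"dr":[0,0,0],"hand":0},{"dp":[-2.62,-3.06,0],"dr":[0,0,0],"hand":0},{"dp":[-2.62,-3.06,0],"dr":[0,0,0],"hand":0},{"dp":[-2.62,-3.06,0],"dr":[0,0,0],"hand":0},{"dp":[-2.62,-3.06,0],"dr":[0,0,0],"hand":0},{"dp":[-2.62,-3.06,0],"dr":[0,0,0],"hand":0},{"dp":[-2.62,-3.06,0],"dr":[0,0,0],"hand":0},{"dp":[-2.62,-3.06,0],"dr":[0,0,0],"hand":0},{"dp":[-2.62,-3.06,0],"dr":[0,0,0],"hand":0}]}}

```text
time_s: 1.7
tcp_pos: [0.385, 0.13, 0.2058]
ee_rot: [0.557, 3.09, 0.001]
wrist_force: [1.8, -0.4, 0.2]
gripper_width: 0.998
gripper_force: 0.0
```

{"name": "drive_tool", "arguments": {"commands": [{"dp":[-2.62,-3.06,0],"dr":[0,0,0],"hand":0},{"dp":[-2.62,-3.06,0],"dr":[0,0,0],"hand":0},{"dp":[-2.62,-3.06,0],"dr":[0,0,0],"hand":0},{"dp":[-2.62,-3.06,0],"dr":[0,0,0],"hand":0},{"dp":[0,0,0],"dr":[0,0,-6.8],"hand":0},{"dp":[0,0,0],"dr":[0,0,-6.8],"hand":0},{"dp":[0,0,0],"dr":[0,0,-6.8],"hand":0},{"dp":[0,0,0],"dr":[0,0,0],"hand":0},{"dp":[0,0,0],"dr":[0,0,0],"hand":0}]}}

```text
time_s: 2.45
tcp_pos: [0.4401, -0.0196, 0.2054]
ee_rot: [0.006, 3.141, -0.0]
wrist_force: [0.0, 0.3, -0.5]
gripper_width: 1.007
gripper_force: 0.0
```

```bash
cat > b.py <<'E'
from h import *
import sys
from scipy.spatial.transform import Rotation as Ro
np.set_printoptions(precision=4,suppress=True)
tag=sys.argv[1]; zc=float(sys.argv[2]) if len(sys.argv)>2 else .01
st=manip.observe();s=manip.snapshot("wrist")
cv2.imwrite(f"pics/w{tag}.png",s["img"])
R=Ro.from_rotvec(st["ee_rot"]).as_matrix()
print(st["time_s"],st["tcp_pos"],"\n",R,"\n",st["qpos"],st["gripper_width"],st["gripper_force"],st["wrist_force"])
Zs=dict(Z,clamp_pivot=zc,jaw_a=zc,jaw_b=zc,clamp=zc-.01)
for k in Zs:
    for d in manip.tip_of(k,s)[:2]: print(k,round(d["conf"],2),np.round(d["at"],1),atz(s,d["at"],Zs[k]))
E
python3 b.py 1
```

```text
2.45 [ 0.4401 -0.0196  0.2054] 
 [[-1.      0.004   0.0003]
 [ 0.004   1.     -0.    ]
 [-0.0003 -0.     -1.    ]] 
 [-0.2041 -0.194   2.0282  0.      1.3072 -1.771 ] 1.0074587429481048 0.0 [ 0.0242  0.3344 -0.5243]
clamp_pivot 0.86 [214.  311.3] [ 0.4888 -0.0245  0.01  ]
jaw_a 0.77 [253.1 310.3] [ 0.5384 -0.0261  0.01  ]
jaw_a 0.63 [251.8 309.9] [ 0.5367 -0.0266  0.01  ]
jaw_b 0.77 [253.1 310.3] [ 0.5384 -0.0261  0.01  ]
jaw_b 0.63 [251.8 309.9] [ 0.5367 -0.0266  0.01  ]
panel_edge 0.72 [248.  501.4] [0.515 0.18  0.052]
panel_edge 0.3 [255.1  57.5] [ 0.5216 -0.301   0.052 ]
panel 0.6 [227.4 479.9] [0.5101 0.1815 0.    ]
clamp 0.91 [211.9 312.6] [ 0.4893 -0.0231  0.    ]
```

View pics/w1.png

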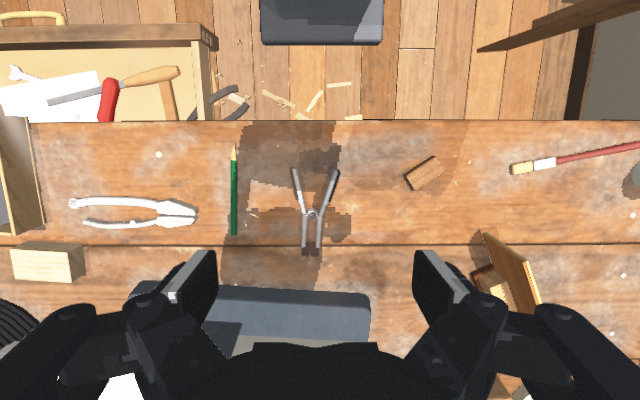

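Handle ends are at (294,169) and (337,172), the pivot at (312,213) and the jaws at (310,252), so the yaw is about -0.04. I'll align, descend part way and check.

{"name": "drive_tool", "arguments": {"commands": [{"dp":[-0.85,-0.33,2.5],"dr":[0,0,2.0],"hand":0},{"dp":[0,0,3],"dr":[0,0,0],"hand":0},{"dp":[0,0,3],"dr":[0,0,0],"hand":0},{"dp":[0,0,1],"dr":[0,0,0],"hand":0},{"dp":[0,0,0],"dr":[0,0,0],"hand":0},{"dp":[0,0,0],"dr":[0,0,0],"hand":0}]}}

```text
time_s: 3.3
tcp_pos: [0.4485, -0.0227, 0.1104]
ee_rot: [-0.056, -3.14, -0.0]
wrist_force: [-0.3, 0.0, -0.2]
gripper_width: 1.0
gripper_force: 0.0
```

```bash
python3 b.py 2; python3 - <<'E'
from h import *
s=manip.snapshot("wrist")
m=manip.silhouettes("clamp",s)[0]
ys,xs=np.nonzero(m["region"]);P=np.array([atz(s,(r,c),.014)[:2] for r,c in zip(ys,xs)])
print(m["conf"],m["rect"])
for a in np.arange(.43,.56,.01):
    q=P[abs(P[:,0]-a)<.003]
    if len(q):print(round(a,2),q[:,1].min().round(4),q[:,1].max().round(4),((q[:,1].min()+q[:,1].max())/2).round(4))
E
```

```text
3.3 [ 0.4485 -0.0227  0.1104] 
 [[-0.9994  0.0356 -0.0008]
 [ 0.0356  0.9994  0.0002]
 [ 0.0008  0.0002 -1.    ]] 
 [-0.2072 -0.0564  2.097   0.      1.1018 -1.7423] 1.00044448137291 0.0 [-0.3151  0.0482 -0.1865]
clamp_pivot 0.81 [233.  315.2] [ 0.4851 -0.0242  0.01  ]
jaw_a 0.86 [288.5 315.7] [ 0.5396 -0.0257  0.01  ]
jaw_a 0.61 [284.  316.2] [ 0.535  -0.0251  0.01  ]
jaw_b 0.86 [288.5 315.7] [ 0.5396 -0.0257  0.01  ]
jaw_b 0.61 [284.  316.2] [ 0.535  -0.0251  0.01  ]
panel_edge 0.65 [275.5 577.6] [0.5125 0.1804 0.052 ]
panel 0.68 [247.4 536.9] [0.5109 0.1821 0.    ]
clamp 0.78 [230.5 315.5] [ 0.4864 -0.0239  0.    ]Traceback (most recent call last):
  File "<stdin>", line 3, in <module>
IndexError: list index out of range
```

{"name": "drive_tool", "arguments": {"commands": [{"dp":[0,0,3],"dr":[0,0,0.2],"hand":0},{"dp":[0,0,3],"dr":[0,0,0],"hand":0},{"dp":[0,0,2.5],"dr":[0,0,0],"hand":0},{"dp":[0,0,1.5],"dr":[0,0,0],"hand":0},{"dp":[0,0,0.7],"dr":[0,0,0],"hand":0},{"dp":[0,0,0],"dr":[0,0,0],"hand":0.2},{"dp":[0,0,0],"dr":[0,0,0],"hand":0.3},{"dp":[0,0,0],"dr":[0,0,0],"hand":0.4},{"dp":[0,0,0],"dr":[0,0,0],"hand":0.5},{"dp":[0,0,0],"dr":[0,0,0],"hand":0.6},{"dp":[0,0,0],"dr":[0,0,0],"hand":0.7},{"dp":[0,0,0],"dr":[0,0,0],"hand":0.8}], "grip_force": 35}}

```text
time_s: 4.75
tcp_pos: [0.4491, -0.0229, 0.0039]
ee_rot: [0.061, 3.14, -0.0]
wrist_force: [0.7, -1.3, -0.3]
gripper_width: 0.201
gripper_force: 0.0
```

{"name": "drive_tool", "arguments": {"commands": [{"dp":[0,0,0],"dr":[0,0,0],"hand":1},{"dp":[0,0,0],"dr":[0,0,0],"hand":1},{"dp":[0,0,0],"dr":[0,0,0],"hand":1},{"dp":[0,0,0],"dr":[0,0,0],"hand":1},{"dp":[0,0,0],"dr":[0,0,0],"hand":1},{"dp":[0,0,0],"dr":[0,0,0],"hand":1}]}}

```text
time_s: 5.25
tcp_pos: [0.4485, -0.0228, 0.0033]
ee_rot: [-0.061, -3.141, 0.0]
wrist_force: [-0.8, -0.4, -0.3]
gripper_width: 0.001
gripper_force: 0.0
```

```bash
python3 b.py 3
```

```text
5.25 [ 0.4485 -0.0228  0.0033] 
 [[-0.9992  0.0391 -0.0001]
 [ 0.0391  0.9992 -0.    ]
 [ 0.0001 -0.     -1.    ]] 
 [-0.2073  0.1361  2.147  -0.      0.8586 -1.739 ] 0.001094442061926747 0.0 [-0.8226 -0.3819 -0.3178]
jaw_a 0.29 [259.1 153.8] [ 0.4566 -0.1113  0.01  ]
jaw_b 0.29 [259.1 153.8] [ 0.4566 -0.1113  0.01  ]
```

View pics/w3.png

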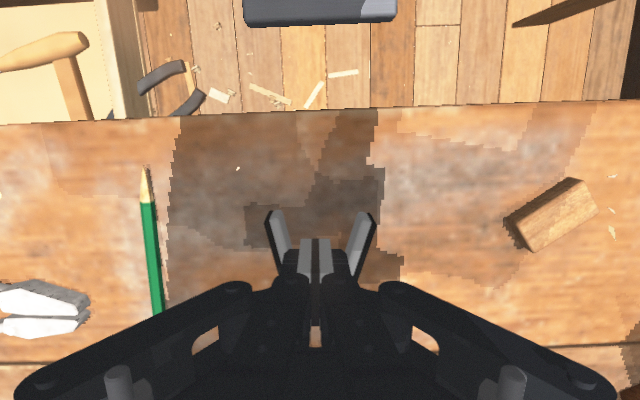

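The fingers are shut and the clamp isn't squeezed. The handle ends show at (272,215) and (368,215), splayed as when shut. I'll lift clear while still shut and look.

{"name": "drive_tool", "arguments": {"commands": [{"dp":[0,0,-2],"dr":[0,0,0],"hand":1},{"dp":[0,0,-3],"dr":[0,0,0],"hand":1},{"dp":[0,0,-3],"dr":[0,0,0],"hand":0.6},{"dp":[0,0,-3],"dr":[0,0,0],"hand":0},{"dp":[0,0,-2],"dr":[0,0,0],"hand":0},{"dp":[0,0,0],"dr":[0,0,0],"hand":0},{"dp":[0,0,0],"dr":[0,0,0],"hand":0},{"dp":[0,0,0],"dr":[0,0,0],"hand":0}]}}

```text
time_s: 6.27
tcp_pos: [0.4477, -0.0227, 0.1324]
ee_rot: [-0.061, -3.139, -0.0]
wrist_force: [0.0, 0.0, 0.5]
gripper_width: 0.845
gripper_force: 0.0
```

```bash
python3 b.py 4
```

```text
6.2667 [ 0.4477 -0.0227  0.1324] 
 [[-0.9992  0.0391 -0.0015]
 [ 0.0391  0.9992  0.0003]
 [ 0.0015  0.0002 -1.    ]] 
 [-0.2073 -0.0891  2.0814 -0.      1.1509 -1.739 ] 0.8446155489472646 0.0 [0.0301 0.0235 0.4897]
clamp_pivot 0.95 [229.5 317.7] [ 0.4889 -0.022   0.01  ]
jaw_a 0.69 [277.1 316.1] [ 0.5388 -0.0254  0.01  ]
jaw_b 0.69 [277.1 316.1] [ 0.5388 -0.0254  0.01  ]
panel_edge 0.79 [260.5 559.2] [0.5099 0.1811 0.052 ]
panel 0.89 [239.9 522.6] [0.512  0.1821 0.    ]
clamp 0.94 [227.  318.7] [ 0.49  -0.021  0.   ]
```

View pics/w4.png

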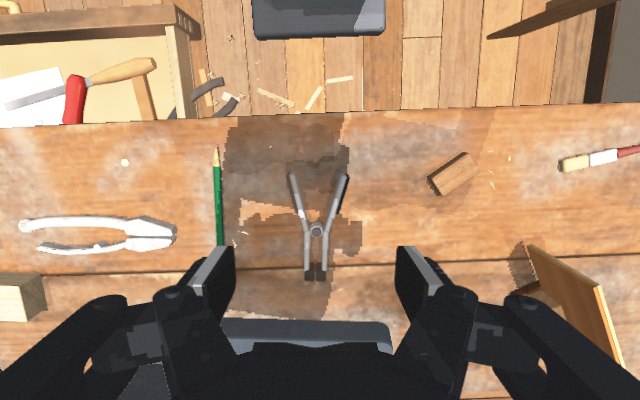

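The clamp is undisturbed: pivot (316,230), handle ends (292,175) and (345,175). The open tips ride higher than the TCP, so the fingers passed over the handles. I'll pre-close partly and creep down, watching the force.

{"name": "drive_tool", "arguments": {"commands": [{"dp":[0,0.15,3],"dr":[0,0,0.6],"hand":0.25},{"dp":[0,0,3],"dr":[0,0,0],"hand":0.25},{"dp":[0,0,3],"dr":[0,0,0],"hand":0.25},{"dp":[0,0,2.5],"dr":[0,0,0],"hand":0.25},{"dp":[0,0,1],"dr":[0,0,0],"hand":0.25},{"dp":[0,0,0.4],"dr":[0,0,0],"hand":0.25},{"dp":[0,0,0],"dr":[0,0,0],"hand":0.25},{"dp":[0,0,0],"dr":[0,0,0],"hand":0.25}]}}

```text
time_s: 7.28
tcp_pos: [0.45, -0.0216, 0.0054]
ee_rot: [0.078, 3.139, -0.001]
wrist_force: [0.6, 0.2, -0.2]
gripper_width: 0.75
gripper_force: 0.0
```

{"name": "drive_tool", "arguments": {"commands": [{"dp":[0,0,0.2],"dr":[0,0,0],"hand":0.25},{"dp":[0,0,0.1],"dr":[0,0,0],"hand":0.25},{"dp":[0,0,0],"dr":[0,0,0],"hand":0.25}]}}

```text
time_s: 7.53
tcp_pos: [0.4496, -0.0215, 0.0023]
ee_rot: [0.078, 3.139, -0.001]
wrist_force: [-0.1, -0.6, 0.2]
gripper_width: 0.749
gripper_force: 0.0
```

```bash
python3 b.py 5
```

```text
7.5333 [ 0.4496 -0.0215  0.0023] 
 [[-0.9988  0.0495  0.002 ]
 [ 0.0495  0.9988 -0.0005]
 [-0.0021 -0.0003 -1.    ]] 
 [-0.2039  0.1387  2.1465 -0.      0.8543 -1.7252] 0.7485063121701337 0.0 [-0.1274 -0.566   0.2095]
clamp_pivot 0.89 [305.6 313.8] [ 0.4889 -0.0245  0.01  ]
clamp 0.58 [296.4 316. ] [ 0.4892 -0.0232  0.    ]
```

View pics/w5.png

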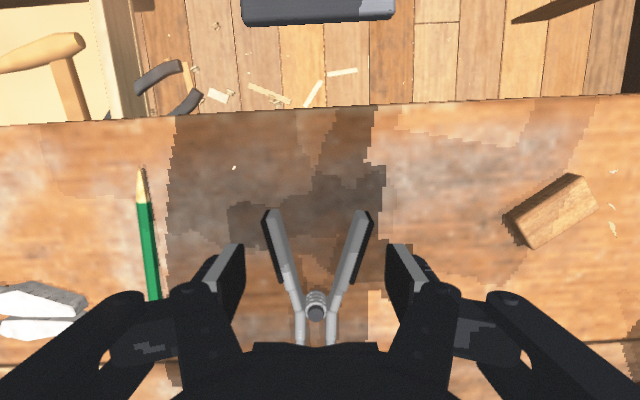

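```bash
python3 - <<'E'
from h import *
from scipy.spatial.transform import Rotation as Ro
s=manip.snapshot("wrist");st=manip.observe()
R=Ro.from_rotvec(st["ee_rot"]).as_matrix();p=st["tcp_pos"]
for y in(-.032,0,.032):
  for x in(.011,-.011):
    print(y,x,[proj(s,p+R@np.array([x,y,z])).round() for z in(0,-.01,-.02,-.035)])
print(-cv2.Rodrigues(s["rvec"])[0].T@np.array(s["tvec"]).ravel())
im=s["img"][190:350,180:440];cv2.imwrite("pics/c5.png",cv2.resize(im,None,fx=3,fy=3,interpolation=cv2.INTER_CUBIC))
E
```

```text
-0.032 0.011 [array([257., 216.]), array([253., 222.]), array([250., 228.]), array([243., 240.])]
-0.032 -0.011 [array([259., 253.]), array([255., 261.]), array([252., 270.]), array([246., 285.])]
0 0.011 [array([316., 216.]), array([316., 222.]), array([316., 228.]), array([316., 240.])]
0 -0.011 [array([316., 253.]), array([316., 261.]), array([316., 270.]), array([316., 285.])]
0.032 0.011 [array([374., 216.]), array([378., 222.]), array([382., 228.]), array([388., 240.])]
0.032 -0.011 [array([373., 253.]), array([376., 261.]), array([379., 270.]), array([386., 285.])]
[ 0.38409916 -0.01841518  0.17007247]
```

View pics/c5.png

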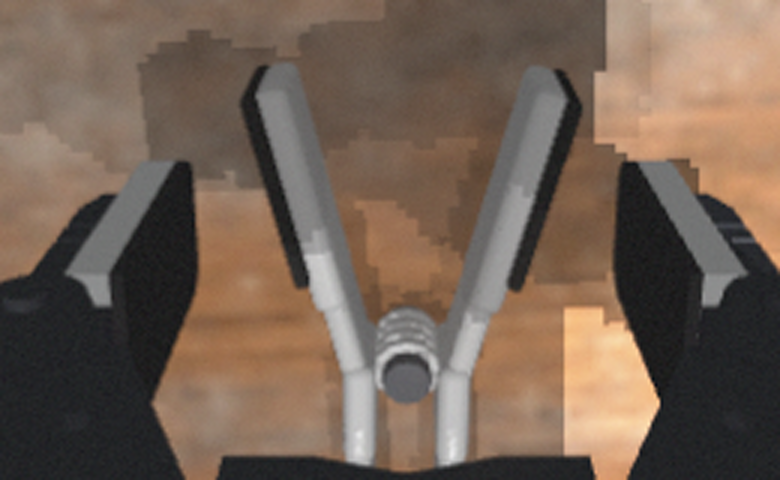

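The pad end shows at about (243,243) and (246,278). That matches a point about 33 mm behind the nominal TCP, which explains the miss. I'll go lower, watching the force.

{"name": "drive_tool", "arguments": {"commands": [{"dp":[0,0,0.4],"dr":[0,0,0],"hand":0.25},{"dp":[0,0,0.4],"dr":[0,0,0],"hand":0.25},{"dp":[0,0,0],"dr":[0,0,0],"hand":0.25}]}}

```text
time_s: 8.18
tcp_pos: [0.4476, -0.0211, -0.0077]
ee_rot: [-0.078, -3.139, -0.001]
wrist_force: [0.0, 0.4, 0.6]
gripper_width: 0.751
gripper_force: 0.0
```

{"name": "drive_tool", "arguments": {"commands": [{"dp":[0,0,0.4],"dr":[0,0,0],"hand":0.25},{"dp":[0,0,0.3],"dr":[0,0,0],"hand":0.25},{"dp":[0,0,0],"dr":[0,0,0],"hand":0.25}]}}

```text
time_s: 8.43
tcp_pos: [0.4479, -0.0212, -0.0145]
ee_rot: [-0.078, -3.139, -0.0]
wrist_force: [-0.4, -0.2, 0.1]
gripper_width: 0.747
gripper_force: 0.0
```

```bash
python3 b.py 6; python3 - <<'E'
import cv2
im=cv2.imread("pics/w6.png")[190:350,180:440];cv2.imwrite("pics/c6.png",cv2.resize(im,None,fx=3,fy=3,interpolation=cv2.INTER_CUBIC))
E
```

```text
8.4333 [ 0.4479 -0.0212 -0.0145] 
 [[-0.9988  0.0497 -0.0016]
 [ 0.0497  0.9988  0.0003]
 [ 0.0016  0.0003 -1.    ]] 
 [-0.2041  0.1734  2.1503  0.      0.8196 -1.7252] 0.7471224032378122 0.0 [-0.4178 -0.237   0.1242]
clamp_pivot 0.91 [323.  314.1] [ 0.4864 -0.0239  0.01  ]
jaw_a 0.46 [327.1 316.6] [ 0.4889 -0.0227  0.01  ]
jaw_b 0.46 [327.1 316.6] [ 0.4889 -0.0227  0.01  ]
clamp 0.82 [313. 317.] [ 0.4873 -0.0224  0.    ]
clamp 0.41 [327. 317.] [ 0.4961 -0.0228  0.    ]
```

View pics/c6.png

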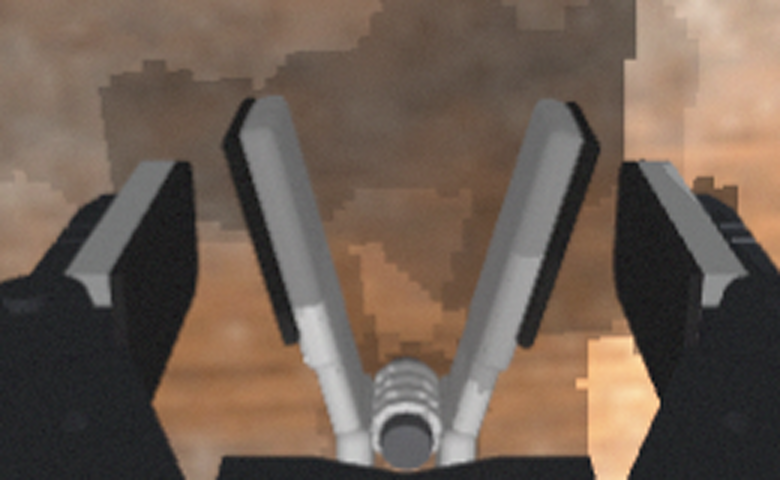

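Pads and handle tops now look about equally high (gap scale 2.2 px/mm for both), so the tips are at about z=0.018. One cm more, then close gradually.

{"name": "drive_tool", "arguments": {"commands": [{"dp":[0,0,0.4],"dr":[0,0,0],"hand":0.25},{"dp":[0,0,0.4],"dr":[0,0,0],"hand":0.25},{"dp":[0,0,0.2],"dr":[0,0,0],"hand":0.25},{"dp":[0,0,0],"dr":[0,0,0],"hand":0.25},{"dp":[0,0,0],"dr":[0,0,0],"hand":0.35},{"dp":[0,0,0],"dr":[0,0,0],"hand":0.42},{"dp":[0,0,0],"dr":[0,0,0],"hand":0.48},{"dp":[0,0,0],"dr":[0,0,0],"hand":0.48}]}}

```text
time_s: 9.45
tcp_pos: [0.4487, -0.0213, -0.0229]
ee_rot: [-0.078, -3.14, -0.0]
wrist_force: [-2.3, 0.9, 7.3]
gripper_width: 0.526
gripper_force: 6.6
```

{"name": "drive_tool", "arguments": {"commands": [{"dp":[0,0,-0.25],"dr":[0,0,0],"hand":0.48},{"dp":[0,0,-0.1],"dr":[0,0,0],"hand":0.53},{"dp":[0,0,-0.1],"dr":[0,0,0],"hand":0.58},{"dp":[0,0,0],"dr":[0,0,0],"hand":0.58}]}}

```text
time_s: 9.78
tcp_pos: [0.4487, -0.0214, -0.0191]
ee_rot: [0.078, 3.14, -0.0]
wrist_force: [-0.2, -0.1, -1.0]
gripper_width: 0.42
gripper_force: 6.5
```

{"name": "drive_tool", "arguments": {"commands": [{"dp":[0,0,-0.05],"dr":[0,0,0],"hand":0.63},{"dp":[0,0,-0.05],"dr":[0,0,0],"hand":0.68},{"dp":[0,0,0],"dr":[0,0,0],"hand":0.8},{"dp":[0,0,0],"dr":[0,0,0],"hand":1},{"dp":[0,0,0],"dr":[0,0,0],"hand":1}]}}

```text
time_s: 10.2
tcp_pos: [0.4485, -0.0213, -0.0183]
ee_rot: [-0.078, -3.14, -0.0]
wrist_force: [-0.6, -0.7, -1.1]
gripper_width: 0.323
gripper_force: 36.5
```

```bash
python3 b.py 7
```

```text
10.2 [ 0.4485 -0.0213 -0.0183] 
 [[-0.9988  0.0496 -0.0002]
 [ 0.0496  0.9988  0.    ]
 [ 0.0002  0.     -1.    ]] 
 [-0.204   0.1819  2.1501  0.      0.8097 -1.7252] 0.3229667286587884 36.51729762554169 [-0.5715 -0.6946 -1.0507]
clamp_pivot 0.8 [341.4 313.7] [ 0.4952 -0.0246  0.01  ]
clamp 0.78 [329.8 314.8] [ 0.4958 -0.0241  0.    ]
```

View pics/w7.png

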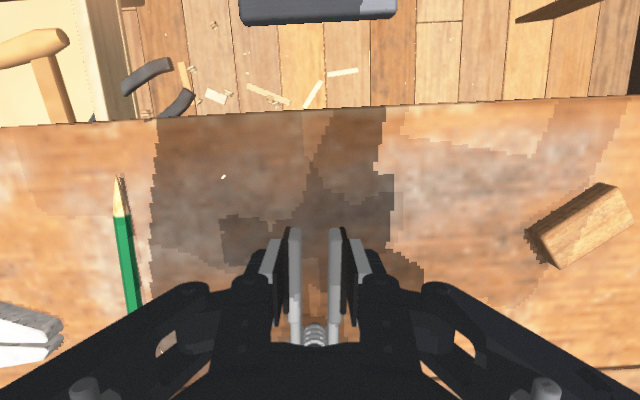

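The clamp is fully squeezed (27.5 mm between the pads, 36 N), with the handles parallel at columns 290 and 340. Now I lift it.

{"name": "drive_tool", "arguments": {"commands": [{"dp":[0,0,-0.5],"dr":[0,0,0],"hand":1},{"dp":[0,0,-1],"dr":[0,0,0],"hand":1},{"dp":[0,0,-2],"dr":[0,0,0],"hand":1},{"dp":[0,0,-2.5],"dr":[0,0,0],"hand":1},{"dp":[0,0,-2.5],"dr":[0,0,0],"hand":1},{"dp":[0,0,-1.5],"dr":[0,0,0],"hand":1},{"dp":[0,0,0],"dr":[0,0,0],"hand":1},{"dp":[0,0,0],"dr":[0,0,0],"hand":1}]}}

```text
time_s: 11.22
tcp_pos: [0.4499, -0.0216, 0.0834]
ee_rot: [0.078, 3.137, -0.001]
wrist_force: [0.2, -0.9, -0.5]
gripper_width: 0.323
gripper_force: 36.5
```

```bash
cat > fit.py <<'E'
from h import *
from scipy.optimize import minimize
np.set_printoptions(precision=4,suppress=True)
B=lambda x0,x1,y,z0,z1:np.array([[x,s*y,z] for x in(x0,x1) for s in(-1,1) for z in(z0,z1)],float)
boxes=[B(0,.13,.003,.012,.092),B(.05,.135,.03,0,.041)]
V=[]
for n in("top","scene","wrist"):
    s=manip.snapshot(n);m=manip.silhouettes("panel",s)
    if m: print(n,m[0]["conf"],m[0]["rect"],m[0]["region"].sum());V.append((n,s,m[0]["region"]))
def render(s,p,k=4):
    im=np.zeros((400*k,640*k),np.uint8);c,d=np.cos(p[2]),np.sin(p[2])
    for b in boxes:
        w=np.c_[p[0]+c*b[:,0]-d*b[:,1],p[1]+d*b[:,0]+c*b[:,1],b[:,2]]
        q=cv2.projectPoints(w,np.array(s["rvec"],float),np.array(s["tvec"],float),np.array(s["camera_matrix"]),np.array(s["dist"]))[0][:,0]
        cv2.fillConvexPoly(im,cv2.convexHull(np.round((q+.5)*k).astype(np.int32)),1)
    return cv2.resize(im.astype(np.float32),(640,400),interpolation=cv2.INTER_AREA)
def iou(s,r,p):
    f=render(s,p);return np.minimum(f,r).sum()/np.maximum(f,r).sum()
def go(vs): 
    best=None
    for y in(.2,.35,.5):
        o=minimize(lambda q:-sum(iou(s,r,q*[.01,.01,.1]) for n,s,r in vs),np.array([51.2,18.1,y*10]),method="Nelder-Mead",options=dict(initial_simplex=np.array([51.2,18.1,y*10])+np.vstack([np.zeros(3),np.eye(3)])))
        if best is None or o.fun<best.fun:best=o
    return best.x*[.01,.01,.1],best.fun/len(vs)
for v in V: print(v[0],go([v]))
print("all",go(V))
E
python3 b.py 8 .105; python3 fit.py
```

```text
11.2167 [ 0.4499 -0.0216  0.0834] 
 [[-0.9988  0.0495  0.0037]
 [ 0.0495  0.9988 -0.0008]
 [-0.0037 -0.0006 -1.    ]] 
 [-0.204  -0.0141  2.115  -0.      1.0369 -1.7252] 0.32334310725757676 36.49071514606476 [ 0.1696 -0.8634 -0.5266]
clamp_pivot 0.61 [341.7 313. ] [ 0.5021 -0.0255  0.105 ]
panel_edge 0.82 [287.7 610.1] [0.5122 0.1821 0.052 ]
panel_edge 0.7 [178.6 472.8] [0.4294 0.0783 0.052 ]
panel 0.63 [255.6 555.9] [0.5114 0.1803 0.    ]
clamp 0.59 [327.1 316.2] [ 0.5005 -0.0237  0.095 ]
top 0.67 [237.9, 158.2, 267.1, 200.1] 525
scene 0.78 [283.0, 163.0, 302.9, 202.6] 490
wrist 0.61 [543.5, 266.7, 638.6, 393.5] 7072
top (array([0.5057, 0.1833, 0.4311]), np.float64(-0.8419944047927856))
scene (array([0.5122, 0.1736, 0.4922]), np.float64(-0.8155555725097656))
wrist (array([0.511 , 0.1776, 0.5891]), np.float64(-0.8015094995498657))
all (array([0.5121, 0.1814, 0.4537]), np.float64(-0.7773982683817545))
```

{"name": "drive_tool", "arguments": {"commands": [{"dp":[0.5,1.46,0],"dr":[0,0,0],"hand":1},{"dp":[1.0,2.5,0],"dr":[0,0,0],"hand":1},{"dp":[1.0,2.7,0],"dr":[0,0,0],"hand":1},{"dp":[1.0,2.7,0],"dr":[0,0,0],"hand":1},{"dp":[1.0,2.7,0],"dr":[0,0,0],"hand":1},{"dp":[1.0,2.5,0],"dr":[0,0,0],"hand":1},{"dp":[0,0,0],"dr":[0,0,-5.78],"hand":1},{"dp":[0,0,0],"dr":[0,0,-5.78],"hand":1},{"dp":[0,0,0],"dr":[0,0,-5.78],"hand":1},{"dp":[0,0,0],"dr":[0,0,-5.78],"hand":1},{"dp":[0,0,0],"dr":[0,0,-5.78],"hand":1},{"dp":[0,0,1],"dr":[0,0,0],"hand":1}]}}

```text
time_s: 12.87
tcp_pos: [0.4031, 0.1272, 0.0734]
ee_rot: [-0.71, 3.055, -0.001]
wrist_force: [0.2, 0.3, -0.8]
gripper_width: 0.324
gripper_force: 36.5
```

{"name": "drive_tool", "arguments": {"commands": [{"dp":[0,0,2],"dr":[0,0,0],"hand":1},{"dp":[0,0,2],"dr":[0,0,0],"hand":1},{"dp":[0,0,1],"dr":[0,0,0],"hand":1},{"dp":[0,0,0],"dr":[0,0,0],"hand":1},{"dp":[0,0,0],"dr":[0,0,0],"hand":1},{"dp":[0,0,0],"dr":[0,0,0],"hand":1}]}}

```text
time_s: 13.37
tcp_pos: [0.4017, 0.1269, 0.0224]
ee_rot: [-0.707, 3.06, -0.0]
wrist_force: [0.5, -0.3, -0.8]
gripper_width: 0.319
gripper_force: 36.5
```

```bash
python3 b.py 9 .052; python3 - <<'E'
from h import *
np.set_printoptions(precision=4,suppress=True)
T={}
for n in("top","scene"):
    s=manip.snapshot(n);cv2.imwrite(f"pics/{n}9.png",s["img"])
    for k in("panel_edge","clamp_pivot","jaw_a"):
        for d in manip.tip_of(k,s)[:2]:
            print(n,k,round(d["conf"],2),np.round(d["at"],1),atz(s,d["at"],.052))
a=cv2.resize(cv2.imread("pics/top9.png")[150:225,220:320],None,fx=4,fy=4,interpolation=2)
b=cv2.resize(cv2.imread("pics/scene9.png")[150:225,240:340],None,fx=4,fy=4,interpolation=2)
c=cv2.resize(cv2.imread("pics/w9.png")[160:,180:],(800,417)) if 0 else cv2.resize(cv2.imread("pics/w9.png")[80:400],(600,300))
o=np.zeros((600,800,3),np.uint8);o[:300,:400]=a;o[:300,400:]=b;o[300:,:600]=c
cv2.imwrite("pics/m9.png",o)
E
python3 fit.py
```

```text
13.3667 [0.4017 0.1269 0.0224] 
 [[-0.8987 -0.4386  0.0012]
 [-0.4386  0.8987  0.0002]
 [-0.0012 -0.0004 -1.    ]] 
 [ 0.1391  0.0379  2.206  -0.      0.8964 -1.8858] 0.3192015675385015 36.48222327232361 [ 0.4987 -0.2678 -0.8261]
clamp_pivot 0.97 [340.7 313.3] [0.4428 0.1452 0.052 ]
panel_edge 0.56 [341.  314.3] [0.4428 0.1457 0.052 ]
clamp 0.9 [327.1 313.9] [0.4422 0.1452 0.042 ]
top panel_edge 0.85 [195.6 263.2] [0.5123 0.1866 0.052 ]
scene panel_edge 0.76 [189.7 287.6] [0.5194 0.1781 0.052 ]
scene clamp_pivot 0.48 [209.8 281.8] [0.4246 0.1307 0.052 ]
scene clamp_pivot 0.22 [245.1 362.7] [ 0.4067 -0.1382  0.052 ]
scene jaw_a 0.58 [194.6 278.2] [0.4826 0.1861 0.052 ]
top 0.96 [239.3, 157.4, 267.5, 190.2] 510
scene 0.65 [288.5, 162.3, 300.7, 192.8] 211
top (array([0.508 , 0.1832, 0.4496]), np.float64(-0.8176618218421936))
scene (array([0.541 , 0.1796, 0.5829]), np.float64(-0.3784325420856476))
all (array([0.5104, 0.1848, 0.4235]), np.float64(-0.5604618787765503))
```

View pics/m9.png

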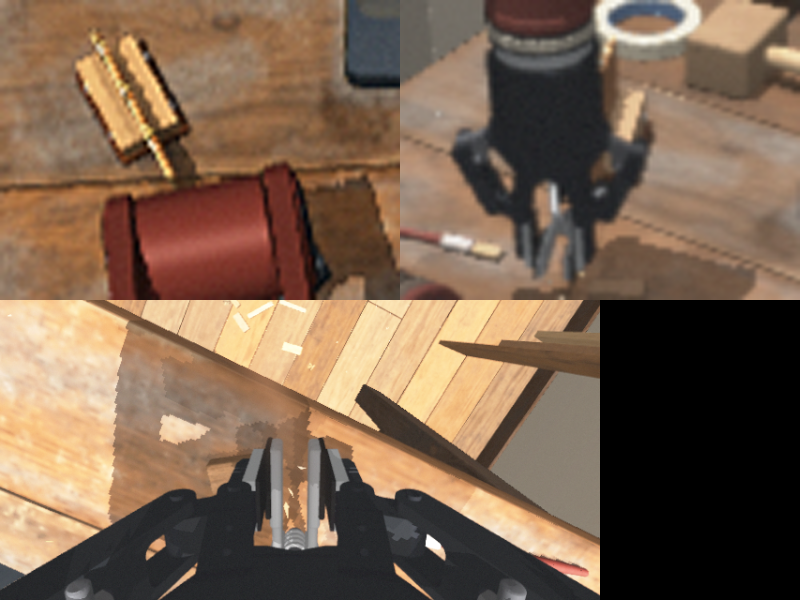

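Composite: in the top view (upper left) the panel edge is at crop (168,177), in line with the hand. The jaws are hidden, and the wrist view shows the handles held parallel. Lateral alignment is within about 1 mm, so I advance along the panel and watch the force.

{"name": "drive_tool", "arguments": {"commands": [{"dp":[-0.5,0,-0.1],"dr":[0,0,0],"hand":1},{"dp":[-1,0,0],"dr":[0,0,0],"hand":1},{"dp":[-0.8,0,0],"dr":[0,0,0],"hand":1},{"dp":[-0.5,0,0],"dr":[0,0,0],"hand":1},{"dp":[0,0,0],"dr":[0,0,0],"hand":1},{"dp":[0,0,0],"dr":[0,0,0],"hand":1}]}}

```text
time_s: 14.92
tcp_pos: [0.4266, 0.1393, 0.0228]
ee_rot: [0.709, -3.06, 0.0]
wrist_force: [-0.4, 0.7, -0.8]
gripper_width: 0.323
gripper_force: 36.5
```

{"name": "drive_tool", "arguments": {"commands": [{"dp":[-0.5,0,0],"dr":[0,0,0],"hand":1},{"dp":[-0.5,0,0],"dr":[0,0,0],"hand":1},{"dp":[-0.3,0,0],"dr":[0,0,0],"hand":1},{"dp":[0,0,0],"dr":[0,0,0],"hand":1}]}}

```text
time_s: 15.25
tcp_pos: [0.4387, 0.1451, 0.023]
ee_rot: [-0.708, 3.06, -0.0]
wrist_force: [-0.3, 0.2, -1.0]
gripper_width: 0.32
gripper_force: 36.5
```

```bash
python3 b.py 10 .052; python3 - <<'E'
from h import *
np.set_printoptions(precision=4,suppress=True)
for n in("top","scene"):
    s=manip.snapshot(n)
    for k in("panel_edge","panel"):
        for d in manip.tip_of(k,s)[:1]: print(n,k,round(d["conf"],2),np.round(d["at"],1))
E
```

```text
15.25 [0.4387 0.1451 0.023 ] 
 [[-0.8983 -0.4393  0.0011]
 [-0.4393  0.8983  0.0002]
 [-0.001  -0.0003 -1.    ]] 
 [ 0.1673  0.1213  2.1134  0.      0.9058 -1.8584] 0.3203872927871763 36.48226976394653 [-0.2832  0.2122 -0.9561]
clamp_pivot 0.82 [339.3 311.8] [0.48   0.1627 0.052 ]
clamp 0.84 [329.5 314.7] [0.4808 0.1647 0.042 ]
scene panel_edge 0.57 [192.  287.4]
scene panel 0.5 [206.3 289. ]
```

{"name": "drive_tool", "arguments": {"commands": [{"dp":[-0.4,0,0],"dr":[0,0,0],"hand":1},{"dp":[-0.4,0,0],"dr":[0,0,0],"hand":1},{"dp":[-0.3,0,0],"dr":[0,0,0],"hand":1},{"dp":[0,0,0],"dr":[0,0,0],"hand":1},{"dp":[0,0,0],"dr":[0,0,0],"hand":1}]}}

```text
time_s: 16.32
tcp_pos: [0.448, 0.1498, 0.0229]
ee_rot: [-0.708, 3.061, -0.0]
wrist_force: [0.3, 0.6, 0.0]
gripper_width: 0.32
gripper_force: 36.5
```

```bash
python3 - <<'E'
from h import *
np.set_printoptions(precision=4,suppress=True)
st=manip.observe();print(st["time_s"],st["tcp_pos"],st["wrist_force"],st["gripper_width"])
I={}
for n in("top","scene","wrist"):
    s=manip.snapshot(n);I[n]=s["img"].copy()
    for k in("panel_edge","clamp_pivot","jaw_a"):
        for d in manip.tip_of(k,s)[:1]: print(n,k,round(d["conf"],2),np.round(d["at"],1),atz(s,d["at"],.052))
a=cv2.resize(I["top"][150:225,220:320],None,fx=4,fy=4,interpolation=2)
b=cv2.resize(I["scene"][140:240,240:340],(400,400),interpolation=2)
o=np.zeros((600,800,3),np.uint8);o[:300,:400]=a;o[:400,400:]=b;o[300:,:400]=cv2.resize(I["wrist"][150:400,150:483],(400,300))
cv2.imwrite("pics/m11.png",o)
E
```

```text
16.3167 [0.448  0.1498 0.0229] [0.2819 0.5958 0.009 ] 0.32002240329239795
top panel_edge 0.4 [177.7 431.6] [ 0.5362 -0.3345  0.052 ]
top jaw_a 0.34 [216.8 288.9] [0.4414 0.111  0.052 ]
scene panel_edge 0.61 [189.5 286. ] [0.5177 0.1829 0.052 ]
scene clamp_pivot 0.63 [199.5 281.7] [0.4669 0.1619 0.052 ]
scene jaw_a 0.66 [185.8 283.7] [0.531  0.2011 0.052 ]
wrist clamp_pivot 0.97 [341.5 315.4] [0.4889 0.1692 0.052 ]
```

View pics/m11.png

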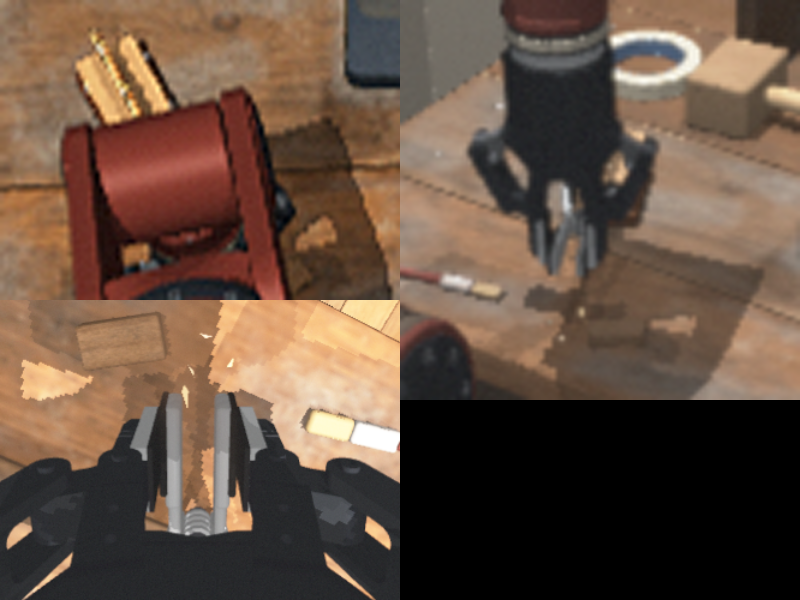

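The last composite shows the panel's far end at the same pixel as before, so it hasn't moved. There is no contact force and the clamp is still at its stop. By the wrist and scene measurements the edge sits about 22 mm inside the tips. Handing in.

```bash
python3 -c "
from bench import manip
print(manip.job_done())"
```

```text
the job is handed in; nothing more can be done
None
```

I handed the job in with the clamp held squeezed to its stop around the panel's free edge, about half way up and by my measurements about 22 mm inside the jaw tips. There was no contact force and no sign that the panel moved, but the jaws were hidden from every camera, so their clearance to the panel is worked out from measurements, not seen.

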